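# Tighten the water filter's cap and hold its flush slide out at the mark

### The arm

A 7-joint arm with a two-finger parallel gripper is mounted at the origin on the work surface. World frame = base frame: x ahead of the robot, y to its left, z up, the work surface at z = 0. Lengths are in m, angles in rad, forces in N, time in s.
With the tool pointing down it reaches from about 0.4 to 0.9 m from the base axis. Payload 5.5 kg.
Tool frame: the origin (TCP) lies at the very end of the fingers, on their centre line; the grasp point (between the pads) lies 19 mm behind it (ctrl.grip_point_offset is the distance from the TCP to the grasp point, in m); z points along the fingers, y is the line along which they close (so a half turn about z gives the same grasp; the last joint's range is limited). The gripper opens to 92 mm and grips with 3 to 60 N. Pads are 19 mm wide; open, the fingers measure 130 mm over their backs; the gripper's body (75 mm by 190 mm) begins 47 mm behind the grasp point.
Start: joints at [-0.975, 0.501, -0.427, 1.55, 0.221, 1.138, -0.21], TCP at [0.212, 0.614, 0.227] pointing down, gripper open.
Joint ranges: [-2.88, 2.88], [-0.31, 2.03], [-1.54, 1.56], [0.2, 2.42], [-1.41, 4.55], [0.19, 2.02], [-2.57, 2.57]. Speed limits (rad/s): [2.57, 2.57, 3.14, 3.14, 3.14, 3.14, 3.14].

### API

Orientations are given as a unit quaternion [w, x, y, z].
In Python, from rig import ctrl, eyes gives the robot as it stands.
- The arm moves only by the shell command python3 -m pendant 'ROWS'. ROWS is a JSON object with one list for each field, all of the same length, 1 to 8, a row being the entries at one place: dx, dy, dz (the shift in m), turn (a turn about the tool's z in rad), jaw (the finger opening in m); each row shifts and turns the commanded pose from where the row before left it, along the tool's axes as they then stand; what a row does not reach is not made up. A row lasts 1/12 s, in which the tool goes at most 0.0417 m and 0.125 rad, less where a joint would pass 70% of its speed; a pose out of reach is approached as far as the arm can. The fingers move at their own pace and stop on an object; the grip force is fixed at half the most. Time passes only in rows, so rows that do not move let the fingers close. It prints the time, the measured TCP pose, the force, the opening and the grip force at its end. Input that does not fit is refused with a message, and nothing moves.
- ctrl.observe(): the state, without advancing time (a new reading comes with each control period).
- eyes.camera(name): name is "scene" or "side" or "wrist"; returns the picture (384x512x3 uint8, red, green, blue); there is no depth.
- eyes.calibration(name): a dict with "fov_y" (degrees; the focal length in pixels is half the picture's height over the tangent of half this angle, whatever the lens; pixels are square), "cx", "cy" (the principal point, pixels), "D" ([k1, k2, p1, p2, k3] as OpenCV has them; the pictures are not rectified), "R" (3x3) and "t" (3): a world point X has camera coordinates R X + t; the wrist camera has in their place "hand_eye" (4x4, takes a point from camera to tool coordinates, whose origin is the TCP and whose axes are the flange's). Camera axes: x right, y down, z forward; pixel columns grow to the right and rows downward; lengths in m; the calibration is good to about 2 mm. A picture is of the moment at which its call begins: read the wrist's pose just before it. calibration takes no time and is no camera call.
- ctrl.finish_job(): hands the job in; it is judged then, once.
The state is a dict: "time_s": time; "joint_pos": joint angles; "qvel": joint speeds; "effort": joint torques, N m; "tool_pos": TCP position; "eef_rot": TCP orientation; "force": force on the tool from outside, world axes, zero at the start; "moment": the same for the moment, N m; "width": finger opening in m; "finger_force": force on a finger pad.
Only numpy, scipy, OpenCV 4.12 (cv2) and the standard library are available. Lean on these libraries where they do the work, as an engineer would, in place of code of your own. Each camera call takes 0.05 s, during which the arm holds its last target. There are 200 camera calls.

### The job

On the kitchen worktop stands a bench-top water filter: turn the hexagonal cap nut on its white housing clockwise (seen from above) until it is fully tight, with its rib pointing at the small index block. Only then take the black upright handle of the spring-return flush slide in the gripper and pull it straight out until its pointer is level with the mark on the rail, and finish still holding it there: the program ends with the gripper gripping the handle, because the spring pulls the slide back in when let go. Leave all the other things on the worktop where they stand.

Things in the scene. Friction and masses are not known exactly. Their poses are not given: they have to be found in the camera images.
- filter_unit: Fixed bench-top water filter, 250 mm wide (y), 280 deep. Origin on the worktop under it; x to its back, y to the robot's left, z up; its front (-x) faces roughly the robot. At (35, -60) mm stands the white round housing, radius 49, top at z 150, which carries the cap nut; on its rim in front (-x) of the nut is a 10 x 6 mm index block. The flush slide comes out of the valve box at y 70 mm.
- valve_front (a point): Middle of the front face of the grey valve box, at (5, 70, 50) mm in the filter's frame; the box is 85 mm deep, 56 wide, top at z 78 mm. A steel gland of radius 16 mm reaches 12 mm forward from here round the slide's rod. To its left an aluminium gauge rail (12 mm wide, top at z 56 mm) runs along x at y 117 mm, from x -170 to 0 mm.
- cap_nut (a joint): Turn of the cap nut (rad): grows as it turns clockwise seen from above; 0 is loosest, 1.4 fully tight against a firm stop. It stays where it is left; turning takes about 0.12 N m. At 1.4 its rib points at the index block, along -x of the filter; at value v the rib is (1.4 - v) rad counter-clockwise of that, seen from above.
- nut_top (a point): Centre of the cap nut's top face, on its upright axis. Grey plastic hexagon, 40 mm across flats, 30 mm high, on a round flange 62 mm across and 5 mm thick. One flat faces along the rib (14 mm long, low, radial, on the flange), the others every 60 degrees. The frame turns with the nut, z up; the rib lies 1.4 rad counter-clockwise of its -x axis.
- pull_slide: Flush slide: steel rod 12 mm thick (axis at z 50 mm) with a black upright handle plate 16 mm thick (x), 50 wide (y), z 35 to 105 mm. Origin at worktop level under the plate's middle; axes as the filter's. Fully in it is at (-70, 70) mm in the filter's frame; slides out along -x by up to 85 mm. A spring pulls it in: about 6 N when in, plus 1.4 N per 10 mm; friction about 1 N.
- handle_top (a point): Centre of the top face of the handle plate, 105 mm above the worktop; grip the plate over its 16 mm thickness from above. When the slide is in, 61 mm are free between the plate and the valve box, 49 mm to the gland round the rod.
- pointer (a point): End of the small steel pointer tooth (4 mm thick along x) on the handle's left-hand (+y) edge, over the rail; in the middle of the handle's thickness, 43 mm to +y of the handle's middle and 64.5 mm above the worktop. It moves with the slide.
- mark_clip: The mark: small steel clip (16 x 13 mm) on the gauge rail with an upright ridge plate 4 mm thick (x), 12 wide, its top 27 mm above the rail. Fixed during a run, 35 to 62 mm out from the pointer's fully-in place. Origin on the rail's top; axes as the filter's; the slide is at the mark when pointer and ridge have the same x in this frame.
- mark (a point): Middle of the top of the ridge, 83 mm above the worktop, directly outboard (+y) of the place where the pointer must come.
- bowl: Bystander: small white bowl, 68 mm across, 36 mm high, usually in front of the housing. Origin under its middle.
- soap: Bystander: green soap bottle, 60 mm across, 170 mm high. Origin under its middle.
- jar: Bystander: glass jar, 68 mm across, 100 mm high. Origin under its middle.
- mug: Bystander: blue mug, 76 mm across plus its handle, 85 mm high. Origin under its middle.
- can: Bystander: steel food can, 66 mm across, 80 mm high. Origin under its middle.
- wooden_spoon: Bystander: wooden spoon, 220 mm long, lying flat. Origin under its middle.

How it is judged:
By the outcome, as a careful person would: the job done as asked, in the order asked, and still so for the second after the job is handed in, while the arm keeps its last pose, push and grip.
It also fails if it takes over 38 s, if anything falls off the work surface, if the arm or the gripper's body presses on something with over 40 N, if the wrist force passes 120 N, or if a joint passes its speed limit or range.

## Working session

There is one attempt and no reset: what is moved stays moved. The work goes in short steps, Python scripts to look and compute and a shell command to move; the robot and the scene stay as the last step left them, time stands still between calls to the robot, and variables do not carry over. Pictures are saved under pics/ and viewed, at most 10 in all, crops included, and the job is handed in when it is done.

```bash
mkdir -p pics; ls
cat > h.py <<'E'
import numpy as np,cv2
from rig import ctrl,eyes
from scipy.spatial.transform import Rotation as Ro
def snap(n,f):
    im=eyes.camera(n); cv2.imwrite('pics/'+f,im[:,:,::-1]); return im
def K(c):
    f=192/np.tan(np.radians(c['fov_y'])/2); return np.array([[f,0,c['cx']],[0,f,c['cy']],[0,0,1.]])
def ext(n,st=None):
    c=eyes.calibration(n)
    if 'R' in c: return np.array(c['R']),np.array(c['t']),K(c),np.array(c['D'])
    st=st or ctrl.observe(); q=st['eef_rot']; T=np.eye(4); T[:3,:3]=Ro.from_quat([q[1],q[2],q[3],q[0]]).as_matrix(); T[:3,3]=st['tool_pos']
    M=np.linalg.inv(T@np.array(c['hand_eye'])); return M[:3,:3],M[:3,3],K(c),np.array(c['D'])
def ray(e,p):
    R,t,k,D=e; u=cv2.undistortPoints(np.array([[p]],float),k,D)[0,0]; d=R.T@np.array([u[0],u[1],1]); return -R.T@t,d/np.linalg.norm(d)
def tri(*rp):
    A=np.zeros((3,3));b=np.zeros(3)
    for o,d in rp:
        P=np.eye(3)-np.outer(d,d);A+=P;b+=P@o
    x=np.linalg.solve(A,b); return x,[np.linalg.norm((np.eye(3)-np.outer(d,d))@(x-o)) for o,d in rp]
def atz(r,z):
    o,d=r; return o+d*(z-o[2])/d[2]
def proj(e,X):
    R,t,k,D=e; return cv2.projectPoints(np.atleast_2d(X).astype(float),cv2.Rodrigues(R)[0],t,k,D)[0][:,0]
E
python3 - <<'E'
from h import *
import cv2
s=ctrl.observe();print(s['time_s'],s['tool_pos'],s['eef_rot'],s['width'],s['force'])
a=snap('scene','scene0.png');b=snap('side','side0.png')
E
```

```text
pics
0.0 [0.21217844 0.61365824 0.22568923] [-1.71644600e-04  1.65618051e-01  9.86189511e-01 -9.38158786e-04] 0.09182049617663174 [-0.47090023 -1.23316004 -0.12233154]
```

View pics/scene0.png

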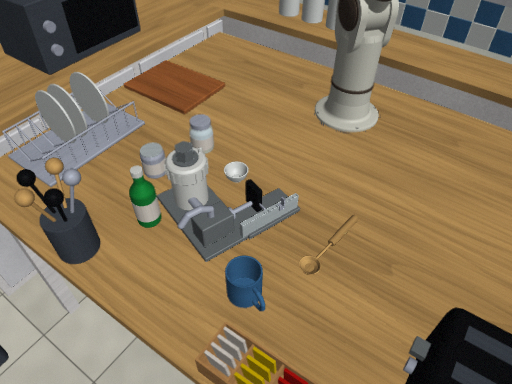

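View pics/side0.png

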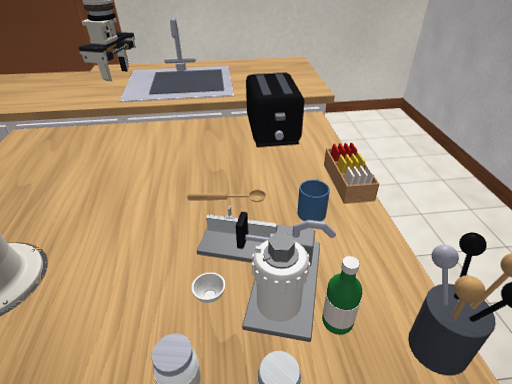

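Scene: filter at centre, nut top at about (184,148), handle at about (252,188), clip at about (291,200). Side: nut top at about (283,240), handle (242,220), clip (229,213). I'll triangulate roughly and view enlarged crops.

Run:
```python
from h import *
es,ed=ext('scene'),ext('side')
for n,p,q in [('nut',(184,147),(283,238)),('handle',(250,183),(242,215))]:
    print(n,tri(ray(es,p),ray(ed,q)))
a=cv2.imread('pics/scene0.png')[130:250,145:305];b=cv2.imread('pics/side0.png')[190:340,190:350]
a=cv2.resize(a,None,fx=4.8,fy=4.8,interpolation=2)[:576,:]
b=cv2.resize(b,None,fx=3.75,fy=3.75,interpolation=2)
cv2.imwrite('pics/a.png',a);cv2.imwrite('pics/b.png',b)
```

```text
nut (array([ 0.61452265, -0.14192302,  0.18722369]), [np.float64(0.000712515359500948), np.float64(0.000712515359500963)])
handle (array([0.55844103, 0.00615412, 0.11555712]), [np.float64(0.002860780406401203), np.float64(0.0028607804064011357)])
```

View pics/b.png

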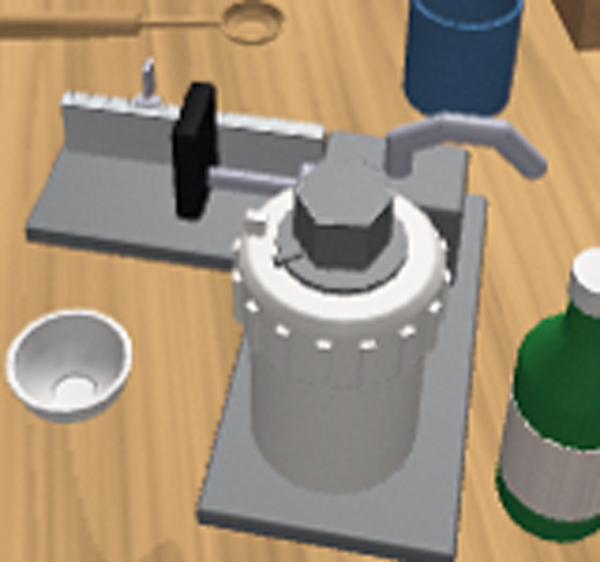

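The enlarged side view shows the rib (crop 288,258), CCW of the index block (257,225). The handle, clip and open surroundings are clear too. Next I need the filter yaw and hand-eye, then a wrist view from above.

Run:
```python
from h import *
c=eyes.calibration('wrist');print(np.round(c['hand_eye'],3),c['fov_y'])
s=ctrl.observe();q=s['eef_rot'];R=Ro.from_quat([q[1],q[2],q[3],q[0]]).as_matrix();print(np.round(R,3))
for P in ([0.615,-0.142,0.34],[0.56,-0.07,0.36]): print(R.T@(np.array(P)-s['tool_pos']))
```

```text
[[-0.    -0.968 -0.253  0.067]
 [ 1.    -0.    -0.     0.001]
 [-0.    -0.253  0.968 -0.158]
 [ 0.     0.     0.     1.   ]] 66.83922032240504
[[-0.945  0.327 -0.001]
 [ 0.327  0.945 -0.002]
 [ 0.    -0.002 -1.   ]]
[-0.62757225 -0.58287627 -0.11321449]
[-0.55206945 -0.53282717 -0.13329969]
```

View pics/a.png

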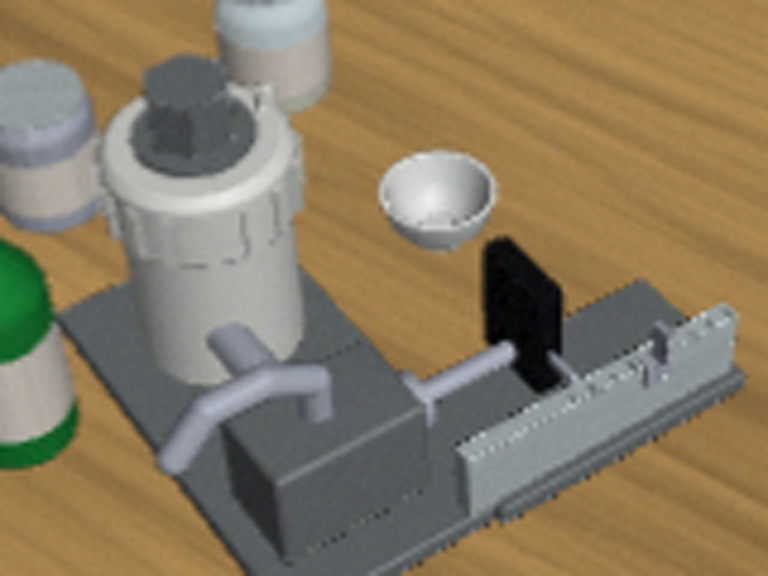

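Crop a: nut top at the upper left, handle, pointer and clip on the rail at right; the clip is clearly further out than the pointer. Now moving over the unit.

```bash
python3 -m pendant '{"dx": [-0.0276, -0.0276, -0.0276, -0.0276, -0.0276, -0.0276, -0.0276, -0.0276], "dy": [-0.0266, -0.0266, -0.0266, -0.0266, -0.0266, -0.0266, -0.0266, -0.0266], "dz": [-0.0066, -0.0066, -0.0066, -0.0066, -0.0066, -0.0066, -0.0066, -0.0066], "turn": [0, 0, 0, 0, 0, 0, 0, 0], "jaw": [0.092, 0.092, 0.092, 0.092, 0.092, 0.092, 0.092, 0.092]}' | tail -5
python3 -m pendant '{"dx": [-0.0276, -0.0276, -0.0276, -0.0276, -0.0276, -0.0276, -0.0276, -0.0276], "dy": [-0.0266, -0.0266, -0.0266, -0.0266, -0.0266, -0.0266, -0.0266, -0.0266], "dz": [-0.0066, -0.0066, -0.0066, -0.0066, -0.0066, -0.0066, -0.0066, -0.0066], "turn": [0, 0, 0, 0, 0, 0, 0, 0], "jaw": [0.092, 0.092, 0.092, 0.092, 0.092, 0.092, 0.092, 0.092]}'|tail -5
python3 -m pendant '{"dx": [-0.0276, -0.0276, -0.0276, -0.0276, 0, 0], "dy": [-0.0266, -0.0266, -0.0266, -0.0266, 0, 0], "dz": [-0.0066, -0.0066, -0.0066, -0.0066, 0, 0], "turn": [0, 0, 0, 0, 0, 0], "jaw": [0.092, 0.092, 0.092, 0.092, 0.092, 0.092]}'|tail -5
python3 - <<'E'
from h import *
s=ctrl.observe();np.save('s1.npy',np.r_[s['tool_pos'],s['eef_rot']])
print(s['qvel']);snap('wrist','w1.png')
cv2.imwrite('pics/w1b.png',cv2.resize(cv2.imread('pics/w1.png'),(800,600),interpolation=2))
E
```

```text
tool_pos: [0.3518, 0.3391, 0.2796]
eef_rot: [-0.0, 0.166, 0.986, -0.0]
force: [1.1, -0.0, -0.5]
width: 0.0917
finger_force: 0.0
tool_pos: [0.4908, 0.0659, 0.3325]
eef_rot: [-0.0, 0.166, 0.986, -0.0]
force: [0.9, 0.2, -0.0]
width: 0.0917
finger_force: 0.0
tool_pos: [0.5605, -0.0717, 0.3581]
eef_rot: [-0.0, 0.168, 0.986, -0.0]
force: [0.5, 0.4, -0.7]
width: 0.0916
finger_force: 0.0
[-0.03832834 -0.01935463 -0.06075109  0.0379959  -0.02101407  0.00319655
 -0.01187457]
```

View pics/w1b.png

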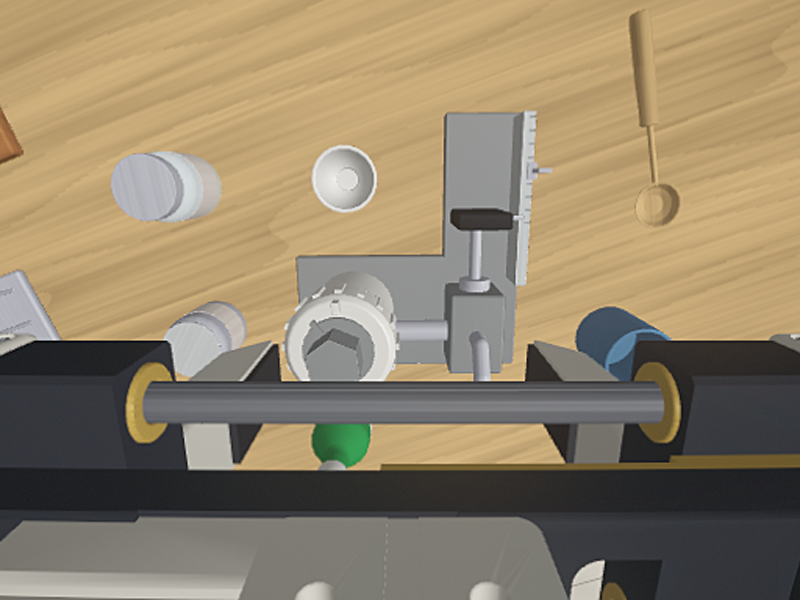

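Wrist view (800x600 scale): nut around (335,350), rib at about (316,326), index (335,306), handle top (482,215), pointer (518,217), clip (540,170), with the filter nearly aligned to the tool. A second view follows, further back.

```bash
python3 -m pendant '{"dx": [-0.035, -0.035, -0.03, 0, 0], "dy": [-0.012, -0.012, -0.012, 0, 0], "dz": [0, 0, 0, 0, 0], "turn": [0, 0, 0, 0, 0], "jaw": [0.092, 0.092, 0.092, 0.092, 0.092]}'|tail -5
python3 - <<'E'
from h import *
s=ctrl.observe();np.save('s2.npy',np.r_[s['tool_pos'],s['eef_rot']])
print(np.abs(s['qvel']).max(),s['time_s']);snap('wrist','w2.png')
a=cv2.imread('pics/w1.png')[60:260,180:360];b=cv2.imread('pics/w2.png')[60:330,160:400]
a=cv2.resize(a,None,fx=2.2,fy=2.2,interpolation=2);b=cv2.resize(b,None,fx=2.2,fy=2.2,interpolation=2)
# a fills 396x440, b 528x594 -> b only, larger
b=cv2.resize(cv2.imread('pics/w2.png')[60:260,180:400],None,fx=3,fy=3,interpolation=2)
cv2.imwrite('pics/w2b.png',b)
E
```

```text
tool_pos: [0.643, -0.1347, 0.3568]
eef_rot: [-0.002, 0.165, 0.986, 0.0]
force: [0.7, 1.2, 0.1]
width: 0.0919
finger_force: 0.0
0.04369314256292731 2.4
```

View pics/w2b.png

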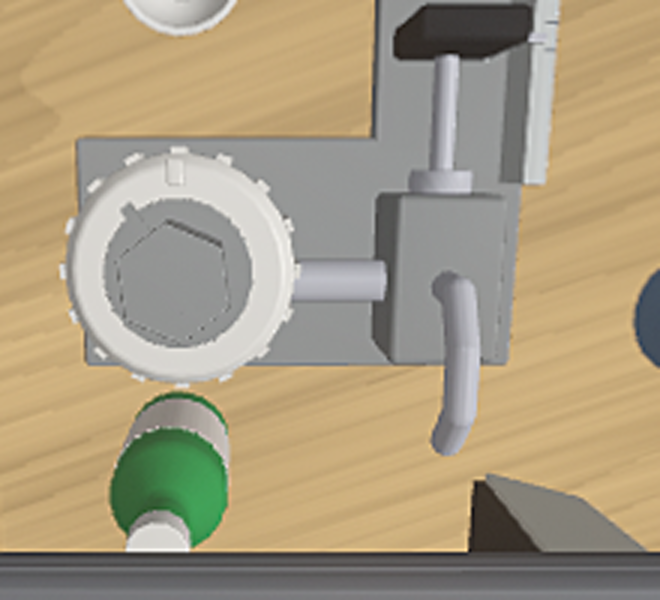

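The w2 crop (×3, offset 180,60) shows the nut hexagon centred at about (174,283), with corners visible. The rib is about 37° CCW of image-up, the index block is at (175,170), and the base edges line up with the image axes. Triangulating.

```bash
cat > m.py <<'E'
from h import *
def we(f):
    v=np.load(f); return ext('wrist',dict(tool_pos=v[:3],eef_rot=v[3:]))
w1,w2=we('s1.npy'),we('s2.npy'); es,ed=ext('scene'),ext('side')
c=lambda x,y:((x+.5)/3+180-.5,(y+.5)/3+60-.5)
E
python3 - <<'E'
from m import *
hexa=[(169,221),(220,245),(230,304),(185,343),(123,322),(116,262)]
ctr=np.mean(hexa,0)
S=(145+184/4.8,130+80/4.8); D=(190+343/3.75,190+193/3.75)
nt,e=tri(ray(w2,c(*ctr)),ray(es,S),ray(ed,D));print('nut',nt,e)
nt2,e=tri(ray(w2,c(*ctr)),ray(es,S));print(nt2); nt2,e=tri(ray(w2,c(*ctr)),ray(ed,D));print(nt2)
z=.185
P=np.array([atz(ray(w2,c(*h)),z) for h in hexa]);C=P.mean(0);print('C',C,np.linalg.norm(P-C,axis=1))
a=np.degrees(np.arctan2(P[:,1]-C[1],P[:,0]-C[0]));print('corner ang',a, 'mod60',a%60)
rib=atz(ray(w2,c(131,213)),.156);print('rib ang',np.degrees(np.arctan2(*(rib-C)[[1,0]])))
idx=atz(ray(w2,c(175,172)),.152);print('idx',np.degrees(np.arctan2(*(idx-C)[[1,0]])),np.linalg.norm((idx-C)[:2]))
for p,q,zz in [((77,138),(375,139),.01),((372,139),(376,10),.01),((380,195),(505,197),.078)]:
    d=atz(ray(w2,c(*q)),zz)-atz(ray(w2,c(*p)),zz);print('edge',np.degrees(np.arctan2(d[1],d[0])))
s=ctrl.observe();q=s['eef_rot'];R=Ro.from_quat([q[1],q[2],q[3],q[0]]).as_matrix();print('toolx',np.degrees(np.arctan2(R[1,0],R[0,0])),'tooly',np.degrees(np.arctan2(R[1,1],R[0,1])),s['joint_pos'][6])
print(s['tool_pos'])
E
```

```text
nut [ 0.61158515 -0.1471108   0.18415152] [np.float64(0.0005008061750111297), np.float64(0.0005995490515268671), np.float64(0.00011309250273756388)]
[ 0.61156442 -0.14704394  0.18426425]
[ 0.61176653 -0.14742961  0.18436932]
C [ 0.61203992 -0.14745868  0.185     ] [0.02325024 0.02267165 0.02267265 0.02329946 0.02463271 0.02307722]
corner ang [ 164.37838542  110.23300151   50.62323322   -9.38061236  -72.18651431
 -129.48834003] mod60 [44.37838542 50.23300151 50.62323322 50.61938764 47.81348569 50.51165997]
rib ang -161.9077478204896
idx 162.37537885497662 0.04088198671149382
edge 70.73415543495621
edge 161.211292743402
edge 70.15627105565125
toolx 161.02886192429693 tooly 71.02873830079955 1.42744841071578
[ 0.64253887 -0.13350403  0.35748645]
```

```bash
python3 -m pendant '{"dx": [0.012, 0.0125, 0, 0, 0, 0], "dy": [-0.0115, -0.0115, 0, 0, 0, 0], "dz": [0.025, 0.025, 0.035, 0.035, 0.01, 0], "turn": [0, 0, -0.065, -0.065, 0, 0], "jaw": [0.092, 0.092, 0.092, 0.092, 0.092, 0.092]}'|tail -5
python3 - <<'E'
from h import *
s=ctrl.observe();q=s['eef_rot'];R=Ro.from_quat([q[1],q[2],q[3],q[0]]).as_matrix()
print(s['time_s'],s['joint_pos'],np.degrees(np.arctan2(R[1,1],R[0,1])),R[:,2],R.T@(np.array([.6118,-.1473,.160])-s['tool_pos']))
E
```

```text
tool_pos: [0.6096, -0.1465, 0.2259]
eef_rot: [-0.003, 0.101, 0.995, 0.001]
force: [0.1, -0.9, -0.3]
width: 0.0919
finger_force: 0.0
2.95 [ 0.1542324   0.42982269  0.05273859  1.62024241 -0.02598443  1.098884
  1.58274698] 78.41478169390501 [-0.00631863  0.0024957  -0.99997692] [-0.00280618 -0.00045896  0.06592702]
```

```bash
python3 -m pendant '{"dx": [-0.0025, 0, 0, 0, 0, 0, 0, 0], "dy": [0, 0, 0, 0, 0, 0, 0, 0], "dz": [0.022, 0.022, 0.021, 0, 0, 0, 0, 0], "turn": [0, 0, 0, 0, 0, 0, 0, 0], "jaw": [0.092, 0.092, 0.092, 0.092, 0.036, 0.036, 0.036, 0.036]}'|tail -6
python3 -m pendant '{"dx": [0, 0, 0, 0], "dy": [0, 0, 0, 0], "dz": [0, 0, 0, 0], "turn": [0, 0, 0, 0], "jaw": [0.036, 0.036, 0.036, 0.036]}'
python3 - <<'E'
from h import *
s=ctrl.observe();q=s['eef_rot'];R=Ro.from_quat([q[1],q[2],q[3],q[0]]).as_matrix()
print(s['time_s'],np.degrees(np.arctan2(R[1,1],R[0,1])),s['moment'],s['finger_force'])
E
```

```text
time_s: 3.62
tool_pos: [0.6161, -0.1498, 0.1659]
eef_rot: [0.002, 0.101, 0.995, -0.0]
force: [0.6, 0.1, 0.4]
width: 0.0697
finger_force: 0.0
time_s: 3.95
tool_pos: [0.6148, -0.1498, 0.1638]
eef_rot: [0.0, 0.101, 0.995, 0.0]
force: [0.2, 1.0, 0.2]
width: 0.043
finger_force: 0.0
3.95 78.370604175208 [-0.00698449  0.01585776 -0.02089765] 0.0
```

```bash
python3 -m pendant '{"dx": [0.003, 0, 0, 0, 0, 0], "dy": [0.0015, 0, 0, 0, 0, 0], "dz": [0.003, 0, 0, 0, 0, 0], "turn": [0, 0, 0, 0, 0, 0], "jaw": [0.044, 0.044, 0.034, 0.034, 0.034, 0.034]}'
python3 - <<'E'
from h import *
s=ctrl.observe();q=s['eef_rot'];R=Ro.from_quat([q[1],q[2],q[3],q[0]]).as_matrix()
print(s['time_s'],np.degrees(np.arctan2(R[1,1],R[0,1])),s['moment'],s['finger_force'])
E
```

```text
time_s: 4.45
tool_pos: [0.6113, -0.1482, 0.1602]
eef_rot: [-0.001, 0.102, 0.995, -0.0]
force: [-3.2, -1.6, -1.5]
width: 0.0399
finger_force: 29.9
4.45 78.34567640707887 [-0.3027623   0.43462994 -0.00299825] 29.946407675743103
```

```bash
cat > st.py <<'E'
from h import *
s=ctrl.observe();q=s['eef_rot'];R=Ro.from_quat([q[1],q[2],q[3],q[0]]).as_matrix()
print(s['time_s'],'tooly',np.degrees(np.arctan2(R[1,1],R[0,1])),'mz',s['moment'],'F',s['force'],s['finger_force'],s['width'],s['tool_pos'])
E
python3 -m pendant '{"dx": [0, 0, 0, 0, 0, 0, 0, 0], "dy": [0, 0, 0, 0, 0, 0, 0, 0], "dz": [0, 0, 0, 0, 0, 0, 0, 0], "turn": [0.1, 0.1, 0.1, 0.1, 0.1, 0.1, 0, 0], "jaw": [0.034, 0.034, 0.034, 0.034, 0.034, 0.034, 0.034, 0.034]}' >/dev/null
python3 st.py
python3 -m pendant '{"dx": [0, 0], "dy": [0, 0], "dz": [0, 0], "turn": [0.04, 0], "jaw": [0.034, 0.034]}' >/dev/null; python3 st.py
python3 -m pendant '{"dx": [0, 0], "dy": [0, 0], "dz": [0, 0], "turn": [0.04, 0], "jaw": [0.034, 0.034]}' >/dev/null; python3 st.py
```

```text
5.1167 tooly 44.12857140196356 mz [-0.5406028   0.50582086 -0.16863158] F [-2.99843925 -2.58445786 -2.10415301] 29.961020350456238 0.04022588238236628 [ 0.61130491 -0.148254    0.16017605]
5.2833 tooly 41.76541330251785 mz [-0.59679268  0.55958087 -0.08527222] F [-2.94472352 -2.86952485 -3.17341215] 29.960932731628418 0.03973601529066116 [ 0.61134309 -0.14826901  0.16020629]
5.45 tooly 39.59496916154653 mz [-0.95628914  0.48801484  0.84528575] F [-2.31647194 -4.32109625 -5.48587599] 30.13617843389511 0.04030703795872278 [ 0.61154436 -0.14846098  0.16022201]
```

The moment jumps to 0.85 N m at the expected angle, so that is the stop. One small extra push, then release, back off and verify.

```bash
python3 -m pendant '{"dx": [0, 0], "dy": [0, 0], "dz": [0, 0], "turn": [0.02, 0], "jaw": [0.034, 0.034]}' >/dev/null; python3 st.py
python3 -m pendant '{"dx": [0, 0, 0, 0, 0, 0, 0, 0], "dy": [0, 0, 0, 0, 0, 0, 0, 0], "dz": [0, 0, 0, 0, 0, 0, -0.03, -0.04], "turn": [-0.03, 0, 0, 0, 0, 0, 0, 0], "jaw": [0.034, 0.092, 0.092, 0.092, 0.092, 0.092, 0.092, 0.092]}'
python3 -m pendant '{"dx": [0, 0, 0, 0, 0], "dy": [0, 0, 0, 0, 0], "dz": [-0.04, -0.04, -0.03, 0, 0], "turn": [0, 0, 0, 0, 0], "jaw": [0.092, 0.092, 0.092, 0.092, 0.092]}'>/dev/null; python3 st.py
```

```text
5.6167 tooly 38.51778730020634 mz [-1.03815596  0.57661429  1.12142428] F [-2.72261313 -4.7150406  -4.0953904 ] 30.4567551612854 0.03980669452016452 [ 0.61152495 -0.14847267  0.16022198]
time_s: 6.28
tool_pos: [0.6095, -0.1464, 0.2275]
eef_rot: [-0.004, 0.422, 0.906, -0.001]
force: [0.4, 0.6, 0.5]
width: 0.0821
finger_force: 0.0
6.7 tooly 40.01514321489566 mz [ 0.02876465  0.033201   -0.00379643] F [-0.55421632  1.49279167 -0.92477671] 0.0 0.09174178546696929 [ 0.613611   -0.14772656  0.34371109]
```

```bash
python3 -m pendant '{"dx": [0.037, 0.037, 0.037, 0.037, 0, 0, 0, 0], "dy": [0.00975, 0.00975, 0.00975, 0.00975, 0, 0, 0, 0], "dz": [0, 0, 0, 0, 0, 0, 0, 0], "turn": [0, 0, 0, 0, 0.115, 0.115, 0.115, 0.115], "jaw": [0.092, 0.092, 0.092, 0.092, 0.092, 0.092, 0.092, 0.092]}'>/dev/null
python3 -m pendant '{"dx": [0, 0, 0, 0, 0, 0, 0], "dy": [0, 0, 0, 0, 0, 0, 0], "dz": [0, 0, 0, 0, 0, 0, 0], "turn": [0.115, 0.115, 0.115, 0.115, 0.115, 0, 0], "jaw": [0.092, 0.092, 0.092, 0.092, 0.092, 0.092, 0.092]}'>/dev/null; python3 st.py
python3 - <<'E'
from h import *
s=ctrl.observe();np.save('s3.npy',np.r_[s['tool_pos'],s['eef_rot']])
print(s['joint_pos']);snap('wrist','w3.png')
p=proj(ext('wrist'),[[.5548,.0098,.105],[.612,-.1473,.185]]);print(p)
cv2.imwrite('pics/w3b.png',cv2.resize(cv2.imread('pics/w3.png')[0:264,80:432],None,fx=2.25,fy=2.25,interpolation=2))
E
```

```text
7.95 tooly -19.08405918659639 mz [-0.11972476  0.1312351   0.02286714] F [ 0.7224668  -0.98260381 -0.22985101] 0.0 0.09174196026346186 [ 0.54622821 -0.0088926   0.33935076]
[-0.25534319  0.19348136  0.26022671  1.68662522 -0.05168765  1.27056205
 -0.31742601]
[[258.5348084  152.15697578]
 [346.58819423 268.83798051]]
```

View pics/w3b.png

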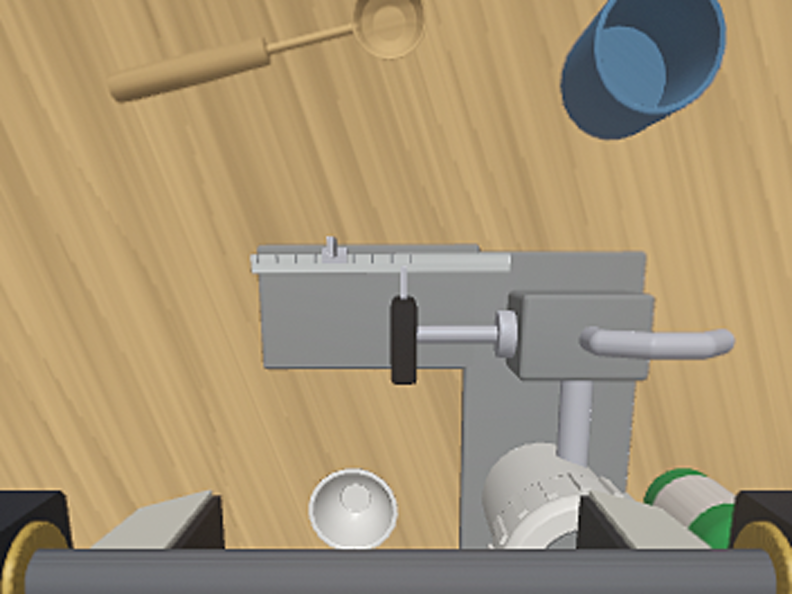

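Wrist view 3 (×2.25, offset 80): handle top centre at about (404,340), pointer tip (404,271), ridge at x of about 331 (top at y of about 240). I'll look closely at the mark and check the nut rib from the side camera in one picture.

Run:
```python
from h import *
w=cv2.imread('pics/w3.png')[98:178,205:285]
snap('side','side2.png');b=cv2.imread('pics/side2.png')[215:290,240:315]
o=np.hstack([cv2.resize(w,(480,480),interpolation=2),cv2.resize(b,(320,320),interpolation=2)[:, :].repeat(1,0) if 0 else cv2.copyMakeBorder(cv2.resize(b,(320,320),interpolation=2),0,160,0,0,0)])
cv2.imwrite('pics/c.png',o)
```

```text
(no output)
```

View pics/c.png

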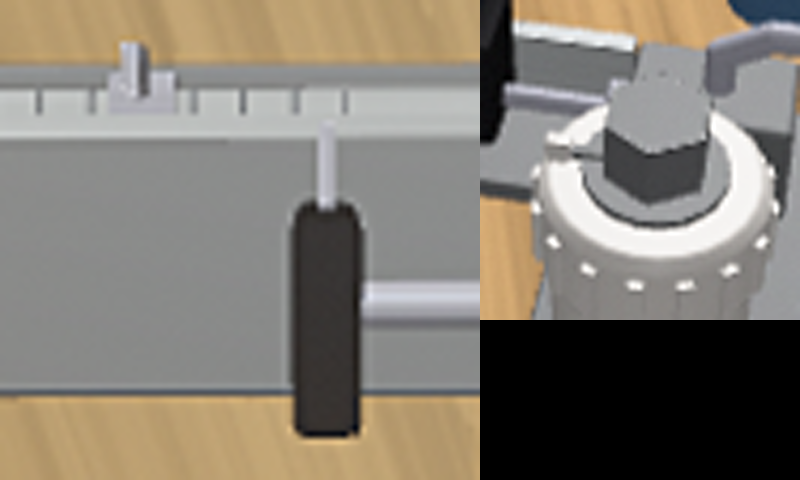

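Side crop: the rib points straight at the index block, so the nut is tight. Left crop (×6, offset 205,98): ridge top middle at (129,68), pointer tip (326,126), handle top centre (326,320). Now computing the pull.

```bash
cat > mm.py <<'E'
from m import *
w3=we('s3.npy'); a=np.radians(161); ux=np.array([np.cos(a),np.sin(a)]); uy=np.array([np.sin(a),-np.cos(a)])
d=lambda x,y:((x+.5)/6+205-.5,(y+.5)/6+98-.5)
mk=atz(ray(w3,d(129,68)),.083);pt=atz(ray(w3,d(326,126)),.0645);hd=atz(ray(w3,d(326,320)),.105)
E
python3 - <<'E'
from mm import *
print('mark',mk,'ptr',pt,'hd',hd)
print('pull',(mk-pt)[:2]@ux,(mk-hd)[:2]@ux, 'lat',(mk-pt)[:2]@uy,(pt-hd)[:2]@uy)
# cross-checks
print('tri hd',tri(ray(w3,d(326,320)),ray(es,(145+522/4.8,130+265/4.8))))
print('tri mk',tri(ray(w3,d(129,68)),ray(es,(145+661/4.8,130+325/4.8)),ray(ed,(190+150/3.75,190+62/3.75))))
s=ctrl.observe();q=s['eef_rot'];R=Ro.from_quat([q[1],q[2],q[3],q[0]]).as_matrix()
for P in (hd,): print('move',R.T@(np.array([P[0],P[1],.075])-s['tool_pos']))
E
```

```text
mark [0.53098415 0.07807166 0.083     ] ptr [0.56937966 0.0508891  0.0645    ] hd [0.55558702 0.0113061  0.105     ]
pull 0.04515344837632707 0.044999215240387115 lat 0.013201267724701104 0.04191690362370465
tri hd (array([0.55552328, 0.01173805, 0.106856  ]), [np.float64(0.0002582420501581532), np.float64(0.0002582420501581192)])
tri mk (array([0.53192225, 0.07835939, 0.08486611]), [np.float64(0.0008573241961231687), np.float64(0.0006473685708307629), np.float64(0.001153575896364465)])
move [0.02235059 0.00229173 0.26486364]
```

```bash
python3 - <<'E'
from mm import *
e=lambda x,y:((x+.5)/2.25+80-.5,(y+.5)/2.25-.5)
for n,p,q in (('start',(592,338),(398,138)),('mid',(650,340),(455,116))):
    X,r=tri(ray(w3,e(*p)),ray(ed,(190+q[0]/3.75,190+q[1]/3.75))); print(n,X,r,'behind handle',-(X-hd)[:2]@ux,(X-hd)[:2]@uy)
E
python3 -m pendant '{"dx": [0.0075, 0.0075, 0.0075, 0, 0, 0, 0], "dy": [0.0008, 0.0008, 0.0007, 0, 0, 0, 0], "dz": [0.035, 0.035, 0.035, 0.035, 0.035, 0, 0], "turn": [0, 0, 0, 0, 0, 0, 0], "jaw": [0.05, 0.05, 0.05, 0.05, 0.05, 0.05, 0.05]}'>/dev/null; python3 st.py
python3 - <<'E'
from mm import *
s=ctrl.observe();q=s['eef_rot'];R=Ro.from_quat([q[1],q[2],q[3],q[0]]).as_matrix()
print('move',R.T@(np.array([hd[0],hd[1],.074])-s['tool_pos']),R[:,2])
E
```

```text
start [ 0.66657721 -0.02589547  0.0982739 ] [np.float64(0.00207258422641943), np.float64(0.0020725842264193365)] behind handle 0.11705492595448158 0.0009600976690325309
mid [ 0.69477592 -0.03408277  0.11830789] [np.float64(0.0033384832120782124), np.float64(0.0033384832120780653)] behind handle 0.14638285485235245 0.002399455983321036
8.6333 tooly -19.23050926438462 mz [-0.06363292  0.07475486  0.00023068] F [0.89023658 0.5731076  0.51283207] 0.0 0.05178414936290267 [0.5548431  0.01111709 0.16423086]
move [0.00062166 0.00103483 0.09022603] [-4.88027701e-03 -6.07839565e-04 -9.99987907e-01]
```

Spout is clear (117 mm behind and below the body). Descend and grip.

```bash
python3 -m pendant '{"dx": [0.0005, 0, 0, 0, 0, 0], "dy": [0.0007, 0, 0, 0, 0, 0], "dz": [0.03, 0.03, 0.03, 0, 0, 0], "turn": [0, 0, 0, 0, 0, 0], "jaw": [0.05, 0.05, 0.05, 0.05, 0.05, 0.05]}'>/dev/null; python3 st.py
python3 -m pendant '{"dx": [0, 0, 0, 0, 0, 0, 0], "dy": [0, 0, 0, 0, 0, 0, 0], "dz": [0, 0, 0, 0, 0, 0, 0], "turn": [0, 0, 0, 0, 0, 0, 0], "jaw": [0.008, 0.008, 0.008, 0.008, 0.008, 0.008, 0.008]}'>/dev/null; python3 st.py
```

```text
9.1333 tooly -19.302038892928163 mz [-0.05910757  0.09382941  0.01746879] F [ 0.3923583  -0.09663832  0.58987706] 0.0 0.049700015413814365 [0.55973287 0.01147629 0.07862552]
9.7167 tooly -19.24987762582402 mz [0.13122779 1.16309562 0.11612074] F [-6.69811285  1.79458116  6.1725357 ] 29.995651245117188 0.015802328757458784 [0.55524711 0.01234043 0.0756871 ]
```

```bash
python3 -m pendant '{"dx": [0, 0, 0, 0, 0, 0, 0, 0], "dy": [-0.0075, -0.0075, -0.0075, -0.0075, -0.0075, -0.0075, 0, 0], "dz": [0, 0, 0, 0, 0, 0, 0, 0], "turn": [0, 0, 0, 0, 0, 0, 0, 0], "jaw": [0.008, 0.008, 0.008, 0.008, 0.008, 0.008, 0.008, 0.008]}'>/dev/null; python3 st.py
python3 - <<'E'
from mm import *
s=ctrl.observe();dd=s['tool_pos'][:2]-np.array([.55525,.01234]);print('pulled',dd@ux,dd@uy)
np.save('s4.npy',np.r_[s['tool_pos'],s['eef_rot']])
snap('wrist','w4.png');snap('scene','sc4.png');snap('side','sd4.png')
w=cv2.imread('pics/w4.png')
P=proj(ext('wrist',s),[mk,pt+np.r_[ux*.045,0]]);print(P)
S=proj(es,[mk]);D=proj(ed,[mk]);print(S,D)
cr=lambda im,c,h,k:cv2.resize(im[max(0,int(c[1])-h):int(c[1])+h,max(0,int(c[0])-h):int(c[0])+h],(k,k),interpolation=2)
sc=cr(cv2.imread('pics/sc4.png'),S[0],20,290);sd=cr(cv2.imread('pics/sd4.png'),D[0],20,290)
W=cv2.resize(w[:200,156:356],(500,500),interpolation=2) 
o=np.zeros((590,800,3),np.uint8);o[:500,:500]=W;o[:290,505:795]=sc;o[295:585,505:795]=sd
cv2.imwrite('pics/d.png',o)
E
```

```text
10.3833 tooly -19.32499734436809 mz [-0.61713837 -1.4784857   0.16481813] F [  9.85819268  -3.36852188 -10.99741601] 30.019787549972534 0.015731846925043636 [0.51753959 0.02527194 0.07583681]
pulled 0.039866118549887156 -4.9915690470885666e-05
[[246.85057654 143.50351603]
 [248.36221157 163.26742484]]
[[282.49674012 197.99046377]] [[229.16720981 207.21992046]]
```

View pics/d.png

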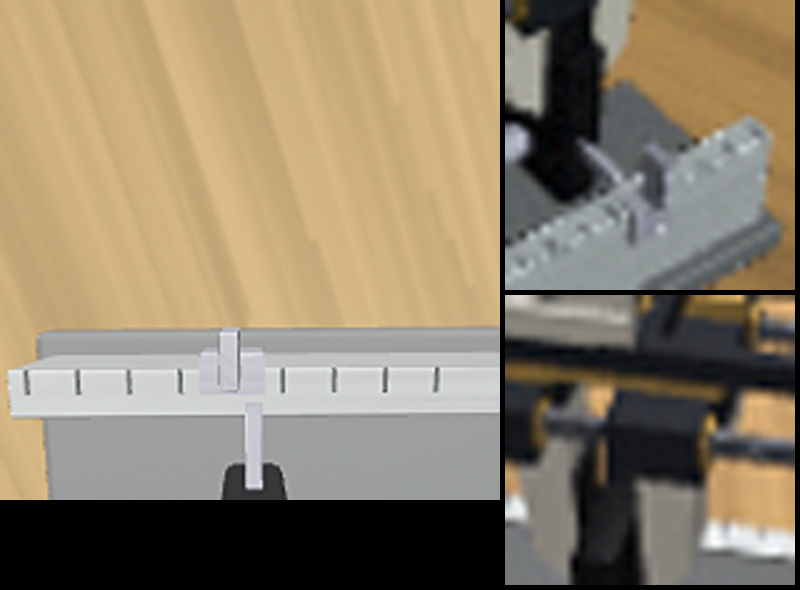

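The wrist crop (×2.5, offset 156,0) shows the ridge top middle at (229,358), pointer tip (253,406), about 5 mm still to go. Computing exactly.

```bash
python3 - <<'E'
from mm import *
w4=we('s4.npy'); f=lambda x,y:((x+.5)/2.5+156-.5,(y+.5)/2.5-.5)
m=atz(ray(w4,f(229,358)),.083);p=atz(ray(w4,f(253.5,406)),.0645);print(m,p,'remain',(m-p)[:2]@ux)
E
python3 -m pendant '{"dx": [0, 0, 0, 0, 0], "dy": [-0.0025, -0.0025, 0, 0, 0], "dz": [0, 0, 0, 0, 0], "turn": [0, 0, 0, 0, 0], "jaw": [0.008, 0.008, 0.008, 0.008, 0.008]}'>/dev/null; python3 st.py
python3 - <<'E'
from mm import *
s=ctrl.observe();dd=s['tool_pos'][:2]-np.array([.55525,.01234]);print('pulled',dd@ux,dd@uy)
E
```

```text
[0.5313093  0.07828637 0.083     ] [0.53190798 0.06448614 0.0645    ] remain 0.005058979904910942
10.95 tooly -19.33894457925284 mz [-0.56055756 -1.59418982  0.21499215] F [ 10.82361759  -3.20112591 -10.45989555] 30.026970505714417 0.016057584748248414 [0.51339045 0.02673413 0.07582533]
pulled 0.04426525372872636 -1.8218532942685328e-05
```

```bash
python3 -m pendant '{"dx": [0, 0, 0, 0, 0], "dy": [-0.0008, 0, 0, 0, 0], "dz": [0, 0, 0, 0, 0], "turn": [0, 0, 0, 0, 0], "jaw": [0.008, 0.008, 0.008, 0.008, 0.008]}'>/dev/null; python3 st.py
python3 - <<'E'
from mm import *
s=ctrl.observe();dd=s['tool_pos'][:2]-np.array([.55525,.01234]);print('pulled',dd@ux,dd@uy)
np.save('s5.npy',np.r_[s['tool_pos'],s['eef_rot']]);snap('wrist','w5.png')
cv2.imwrite('pics/e.png',cv2.resize(cv2.imread('pics/w5.png')[120:200,206:306],(750,600),interpolation=2))
E
```

```text
11.3667 tooly -19.352974202138913 mz [-0.63280333 -1.6996606   0.18879562] F [ 11.55295461  -4.21129502 -11.28454375] 30.03156065940857 0.015947572749859567 [0.51300674 0.02686981 0.07584475]
pulled 0.04467223485566968 -1.4851269030359771e-05
```

View pics/e.png

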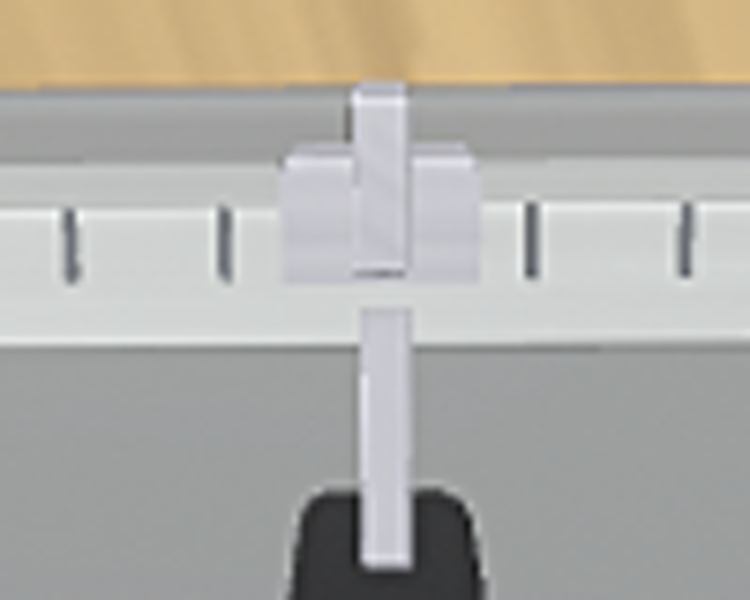

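The pointer (386,312) is in line with the ridge (380,180), with under 0.5 mm left. One last nudge, then hand in.

```bash
python3 -m pendant '{"dx": [0, 0, 0, 0], "dy": [-0.0005, 0, 0, 0], "dz": [0, 0, 0, 0], "turn": [0, 0, 0, 0], "jaw": [0.008, 0.008, 0.008, 0.008]}'>/dev/null; python3 st.py
python3 - <<'E'
from mm import *
w5=we('s5.npy'); f=lambda x,y:((x+.5)/7.5+206-.5,(y+.5)/7.5+120-.5)
m=atz(ray(w5,f(380,180)),.083);p=atz(ray(w5,f(386,312)),.0645);print('remained before nudge',(m-p)[:2]@ux)
s=ctrl.observe();dd=s['tool_pos'][:2]-np.array([.55525,.01234]);print('pulled',dd@ux)
print(ctrl.finish_job())
E
```

```text
11.75 tooly -19.3528006232156 mz [-0.72191679 -1.80413168  0.20249042] F [ 11.61020529  -3.9151452  -11.80901044] 30.033241510391235 0.01604338515571755 [0.51267215 0.0269603  0.07584302]
remained before nudge 0.000441326890350566
pulled 0.04501805598059203
the job is handed in; nothing more can be done
None
```

The cap nut is fully tight with its rib at the index block, the flush slide is pulled out about 45 mm so its pointer is level with the mark (within about 0.5 mm by camera), the gripper still holds the handle, and the job was handed in at 11.75 s.

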